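Set the belt tensioner's sprung arm to its mark

TASK

Take the T-handled tension knob out of the wooden tool block, seat its square shank fully home in the tensioner's socket (feel for the square; press only lightly), and turn it clockwise until the pointer on the sprung arm lines up with the set mark, not winding more than 5 mm past it. Leave the knob standing seated in the socket with the pointer on the mark. Move the arm only by the knob, do not push the arm or the mark itself, and leave everything else where it is.

Things in the scene. Friction and masses are not known exactly. Their poses are not given: they have to be found in the camera images.
- knob: loose T-handled tension knob, 160 g: black crossbar 64 long (its y) x 16 wide (its x) x 18 high on a square steel shank 16 x 16, faces along x and y. Origin at the bottom tip, z up: round pilot of 14 diameter z 0 to 8, shank to z 62, crossbar z 62 to 80. Starts upright in a hole of the block, tip 12 above the table; the other two tools there have round handles, no crossbar.
- block: wooden tool block 60 x 230 x 42 high, fixed; three square holes about 20 wide, 30 deep, 75 apart in a row along its y; origin at the centre of its underside
- socket (a point): centre of the tensioner's socket at the top face of its steel hub, 36 above the table, on the vertical spindle axis; its x points along the stand towards the arm. The square hole is 19 wide, 24 deep, chamfer 1.5; knob fully home = tip 24 below this point. The hole's turned angle varies and is NOT given by this frame: find it by feel (it repeats every quarter turn).
- stand: fixed tensioner, origin under the spindle axis: plate 200 x 200 x 10, grey case 100 wide, top 42 above the table, from 55 behind the axis to 135 ahead (x). The hub lies 6 deep in a round opening of 27 (concentric; chamfer 1.5). With the pilot in the hole the shank stops on the hub, tip 8 below the hub's face, until turned to within about 0.1 rad of the hole's angle; then it can go in.
- pointer_tip (a point): tip of the thin pointer at the end of the dark sprung arm, 51 above the table, 130 from the arm's pivot. Clockwise turning of the knob (from above) swings the arm anticlockwise through a 10:1 gear: about 13 of tip travel per radian of knob, after up to 0.3 rad of free play between shank and hole. Its x points outward along the arm, z up.
- set_mark (a point): the set mark: the line of the 3 thick upright steel fin (24 long, just outside the pointer's path), at the pointer tip's radius, 51 above the table. Its x points outward from the arm's pivot, its y the way the tip moves as tension rises; the pointer is on the mark when its y in this frame is 0 (it starts at about -13 to -34).
- idler: the dark sprung arm with rubber roller (26 diameter, top 67 above the table, 75 from the pivot); origin on its pivot, 85 from the socket along the stand's x, 46 above the table. The spring adds 0.003 to 0.06 N m at the knob to the spindle's friction of 0.08 N m; the spindle stays where it is left, and light rubbing does not turn it.
- rider: the set-mark rider: an 18 mm block with the fin, resting on the scale plate (plate top 38 above the table); origin on the arm's pivot axis
- driver_a: bystander: driver with a thin round black handle (26 diameter, total height 90), standing in the block; origin at its bottom tip
- driver_b: bystander: driver with a thicker round black handle (30 diameter, total height 90), standing in the block; origin at its bottom tip
- nut: bystander: steel ring nut 28 across, 12 high, lying on the tensioner's base plate beside the case; origin at its underside
- pot: bystander: small grey cup 56 across, 50 high, near the robot between the tensioner and the block; origin at its underside
- wrench: bystander: wrench lying on the right of the table
- bottle: bystander: clear bottle 64 across, 190 high, standing on the left beyond the block; origin at its underside
- screwdriver: bystander: screwdriver lying beyond the block
- caliper_case: bystander: flat black case 90 x 160 x 25 at the right, near the robot

How it is judged:
By the outcome, as a careful person would: the job done as asked, in the order asked, and still so for the second after the job is handed in, with the robot touching nothing.
It also fails if it takes over 72 s, if anything falls off the work surface, if the arm or the gripper's body presses on something with over 40 N, if the wrist force passes 120 N, or if a joint passes its speed limit or range.

ROBOT

A 6-joint arm with a two-finger parallel gripper is mounted at the origin on the work surface. World frame = base frame: x ahead of the robot, y to its left, z up, the work surface at z = 0. Lengths are in m, angles in rad, forces in N, time in s.
With the tool pointing down it reaches from about 0.325 to 0.9 m from the base axis. Payload 6.1 kg.
Tool frame: the origin (TCP) lies on the centre line of the jaws, within the pads' length; the fingertips stand 11 mm ahead of it and the grasp point (between the pads) lies 8 mm behind it; z points along the fingers, y is the line along which they close (so a half turn about z gives the same grasp; the last joint's range is limited). The gripper opens to 87 mm and grips with 3 to 60 N. Pads are 19 mm wide; open, the fingers measure 117 mm over their backs; the gripper's body (75 mm by 190 mm) begins 51 mm behind the grasp point.
Start: joints at [1.055, 0.22, 1.526, -0, 1.395, -0.126], TCP at [0.237, 0.578, 0.234] pointing down, gripper open.
Joint ranges: [-2.98, 2.98], [-0.91, 2.08], [0.09, 2.57], [-1.24, 4.39], [0.2, 2.65], [-2.68, 2.68]. Speed limits (rad/s): [2.57, 2.57, 3.01, 3.14, 3.14, 3.14].

INTERFACE

Orientations are given as a 3x3 rotation matrix whose columns are the frame's x, y, z axes.
In Python, from workcell import bot gives the robot as it stands.
- The arm moves only by the tool jog_arm, never from a script. Its argument "motion" is a list of rows, each a list of 3 entries, a list of its own where there are three numbers: the finger opening in cm, from 0 to 8.7, then the shift along the tool's x, y, z in cm, then the turn about the tool's z in rad. A call has 1 to 10 rows; each row shifts and turns the commanded pose from where the row before left it, along the tool's axes as they then stand; what a row does not reach is not made up. A row lasts 1/8 s, in which the tool goes at most 62.5 mm and 10.7 degrees, less where a joint would pass 70% of its speed; a pose out of reach is approached as far as the arm can. A call with a gripper value outside its range is refused whole. The fingers move at their own pace and stop on an object; "newtons" is the grip in N (left out, the last holds). Time passes only in rows, so rows that do not move let the fingers close. It gives the time, the measured TCP pose, the force, the opening and the grip force at its end, in the units of the state.
- bot.read_state(): the state, without advancing time (a new reading comes with each control period).
- bot.get_image(name): name is "scene" or "top" or "wrist"; returns the picture (400x640x3 uint8, red, green, blue); there is no depth.
- bot.calibration(name): a dict with "camera_matrix" (3x3 intrinsics, pixels), "dist_coeffs" ([k1, k2, p1, p2, k3] as OpenCV has them; the pictures are not rectified), "R" (3x3) and "t" (3): a world point X has camera coordinates R X + t; the wrist camera has in their place "hand_eye" (4x4, takes a point from camera to tool coordinates, whose origin is the TCP and whose axes are the flange's). Camera axes: x right, y down, z forward; pixel columns grow to the right and rows downward; lengths in m; the calibration is good to about 2 mm. A picture is of the moment at which its call begins: read the wrist's pose just before it. calibration takes no time and is no camera call.
- bot.close_job(): hands the job in; it is judged then, once.
The state is a dict: "time": time; "q": joint angles; "qvel": joint speeds; "effort": joint torques, N m; "position": TCP position; "eef_rot": TCP orientation; "contact_force": force on the tool from outside, world axes, zero at the start; "wrist_torque": the same for the moment, N m; "gripper_width": finger opening in m; "finger_force": force on a finger pad.
Only numpy, scipy, OpenCV 4.12 (cv2) and the standard library are available. Lean on these libraries where they do the work, as an engineer would, in place of code of your own. Each camera call takes 0.05 s, during which the arm holds its last target. There are 200 camera calls.

## Working session

There is one attempt and no reset: what is moved stays moved. The work goes in short steps, Python scripts to look and compute and a tool call to move; the robot and the scene stay as the last step left them, time stands still between calls to the robot, and variables do not carry over. Pictures are saved under pics/ and viewed, at most 10 in all, crops included, and the job is handed in when it is done.

Besides the shell and the picture viewer there is one more tool, called by a JSON object that holds its "fn" and its "kwargs", one argument or row to a line. jog_arm: Moves the arm, as the interface text tells. Its arguments: {"type":"object","properties":{"motion":{"type":"array"},"newtons":{"type":"number"}},"required":["motion"]}

```bash
mkdir -p pics; cat > h.py <<'E'
import numpy as np, cv2
from workcell import bot
def cam(name, st=None):
    c=bot.calibration(name); K=np.array(c["camera_matrix"]); d=np.array(c["dist_coeffs"])
    if name=="wrist":
        H=np.array(c["hand_eye"]); T=np.eye(4); T[:3,:3]=st["eef_rot"]; T[:3,3]=st["position"]
        M=np.linalg.inv(T@H); return K,d,M[:3,:3],M[:3,3]
    return K,d,np.array(c["R"]),np.array(c["t"])
def ray(C,uv):
    K,d,R,t=C; p=cv2.undistortPoints(np.array([[uv]],float),K,d)[0,0]
    v=R.T@np.array([p[0],p[1],1]); return -R.T@t, v/np.linalg.norm(v)
def atz(C,uv,z):
    o,v=ray(C,uv); return o+v*(z-o[2])/v[2]
def tri(rs):
    A=np.zeros((3,3));b=np.zeros(3)
    for o,v in rs:
        P=np.eye(3)-np.outer(v,v);A+=P;b+=P@o
    X=np.linalg.solve(A,b); return X,[np.linalg.norm((np.eye(3)-np.outer(v,v))@(X-o)) for o,v in rs]
def proj(C,X):
    K,d,R,t=C; return cv2.projectPoints(np.atleast_2d(np.array(X,float)),cv2.Rodrigues(R)[0],t,K,d)[0][:,0]
def shot(name,fn,crop=None,s=1):
    st=bot.read_state(); im=bot.get_image(name)[:,:,::-1]; cv2.imwrite(f"raw_{fn}.png",im)
    np.savez(f"st_{fn}.npz",eef_rot=st["eef_rot"],position=st["position"])
    if crop: u0,v0,u1,v1=crop; im=im[v0:v1,u0:u1]
    if s!=1: im=cv2.resize(im,None,fx=s,fy=s,interpolation=cv2.INTER_CUBIC)
    cv2.imwrite(f"pics/{fn}.png",im)
E
python3 - <<'E'
from h import *
for n in("scene","top","wrist"): shot(n,n+"0")
a=[cv2.imread(f"raw_{n}0.png") for n in("top","wrist")]
cv2.imwrite("pics/tw.png",cv2.resize(a[0],(800,500)))
s=bot.read_state();print(s["time"],s["eef_rot"],s["position"]); print(bot.calibration("wrist"))
for n in("scene","top"):
  C=cam(n);print(n,-C[2].T@C[3],C[2][2],C[0][0,0])
E
```

```text
0.15 [[-9.24988735e-01  3.79993770e-01 -7.57701823e-04]
 [ 3.79994481e-01  9.24987748e-01 -1.36400063e-03]
 [ 1.82553161e-04 -1.54960773e-03 -9.99998783e-01]] [0.23727296 0.57769398 0.23265258]
{'camera_matrix': array([[315.41948092,   0.        , 319.42951221],
       [  0.        , 315.41948092, 198.38486587],
       [  0.        ,   0.        ,   1.        ]]), 'dist_coeffs': array([0.00424046, 0.        , 0.        , 0.        , 0.        ]), 'hand_eye': array([[ 7.88889287e-05, -9.52014786e-01, -3.06052023e-01,
         8.39555726e-02],
       [ 9.99999994e-01,  9.78989252e-05, -4.67642591e-05,
         6.26261170e-04],
       [ 7.44824302e-05, -3.06052018e-01,  9.52014788e-01,
        -1.51936090e-01],
       [ 0.00000000e+00,  0.00000000e+00,  0.00000000e+00,
         1.00000000e+00]])}
scene [1.04314936 0.72444341 0.68300004] [-0.41724805 -0.72457628 -0.5485374 ] 387.5359971405762
top [ 0.29346877 -0.10388283  1.58256826] [ 0.17203279  0.01049185 -0.98503535] 496.5300780577035
```

View pics/tw.png

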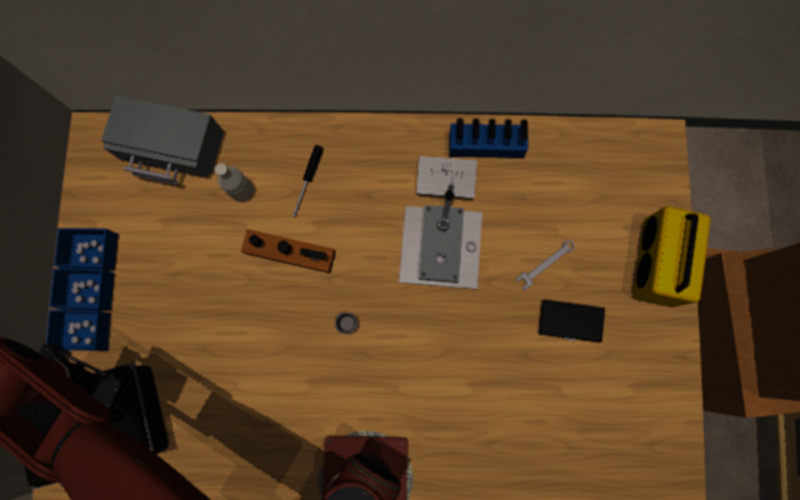

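View pics/scene0.png

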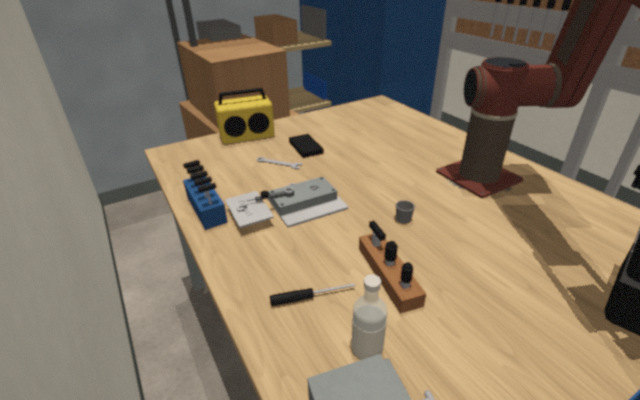

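The top view (800x500) shows the knob as the crossbar at the right end of the block (313,254). The socket is at (440,258), the pivot/roller near (443,225) and the pointer plate at (447,178). The scene view agrees.

```bash
python3 - <<'E'
from h import *
C=cam("top")
f=lambda u,v,z:atz(C,(u*.8,v*.8),z).round(4)
print("knob",f(313,254,.092)," drvA/B",f(256,241,.1),f(285,247,.1))
print("block corners",f(247,231,.042),f(334,250,.042),f(332,271,.042),f(243,250,.042))
print("socket",f(440,258,.036),"case",f(422,206,.042),f(463,208,.042),f(458,282,.042),f(419,279,.042))
print("pivot?",f(443,225,.067),"tip",f(451,183,.051),"pot",f(347,323,.05))
E
```

```text
knob [0.5413 0.1342 0.092 ]  drvA/B [0.5699 0.2746 0.1   ] [0.5562 0.2023 0.1   ]
block corners [0.6064 0.3142 0.042 ] [0.5607 0.0894 0.042 ] [0.5072 0.0925 0.042 ] [0.557  0.3215 0.042 ]
socket [ 0.5456 -0.1785  0.036 ] case [ 0.6783 -0.1313  0.042 ] [ 0.6748 -0.2359  0.042 ] [ 0.4846 -0.2236  0.042 ] [ 0.4906 -0.1261  0.042 ]
pivot? [ 0.6242 -0.1838  0.067 ] tip [ 0.7378 -0.2045  0.051 ] pot [0.3774 0.0498 0.05  ]
```

{"fn": "jog_arm", "kwargs": {
  "motion": [
    [8.7, [-4.5, -3.0, -0.1], 0],
    [8.7, [-4.5, -3.0, -0.1], 0],
    [8.7, [-4.5, -3.0, -0.1], 0],
    [8.7, [-4.5, -3.0, -0.1], 0],
    [8.7, [-4.5, -3.0, -0.1], 0],
    [8.7, [-4.5, -3.0, -0.1], 0],
    [8.7, [-4.5, -3.0, -0.1], 0],
    [8.7, [-4.5, -3.0, -0.1], 0],
    [8.7, [-4.5, -3.0, -0.1], 0],
    [8.7, [-4.5, -3.0, -0.1], 0]
  ]
}}

```text
time: 1.4
position: [0.5404, 0.128, 0.2434]
eef_rot: [[-0.925, 0.38, -0.0], [0.38, 0.925, 0.0], [0.0, 0.0, -1.0]]
contact_force: [0.5, -0.3, 0.5]
gripper_width: 0.0868
finger_force: 0.0
```

{"fn": "jog_arm", "kwargs": {
  "motion": [
    [6, [0, 0, 0], 0.17],
    [6, [0, 0, 0], 0.17],
    [6, [0, 0, 0], 0.17],
    [6, [0, 0, 0], 0.17],
    [6, [0, 0, 0], 0.17],
    [6, [0, 0, 0], 0.17],
    [6, [0, 0, 0], 0.17],
    [6, [0, 0, 0], 0.17],
    [6, [0, 0, 0], 0]
  ]
}}

```text
time: 2.52
position: [0.5395, 0.1296, 0.2432]
eef_rot: [[0.177, 0.984, -0.001], [0.984, -0.177, -0.0], [-0.0, -0.001, -1.0]]
contact_force: [-0.2, -0.2, 0.2]
gripper_width: 0.0606
finger_force: 0.0
```

```bash
python3 - <<'E'
from h import *
shot("wrist","w1"); im=cv2.imread("raw_w1.png"); cv2.imwrite("pics/w1.png",cv2.resize(im,(800,500)))
s=bot.read_state();print(s["time"],s["position"],s["eef_rot"],s["q"],s["contact_force"])
print(proj(cam("wrist",s),[.5413,.1342,.092]))
E
```

```text
2.575 [0.53956931 0.12961413 0.24327055] [[ 1.74539869e-01  9.84649969e-01 -5.22257712e-04]
 [ 9.84650098e-01 -1.74539915e-01 -4.27166508e-05]
 [-1.33215766e-04 -5.06785349e-04 -9.99999863e-01]] [9.36267775e-02 4.71111605e-02 1.69934934e+00 6.39415517e-06
 1.39565612e+00 2.69064142e-01] [-0.27852207 -0.42919723 -0.05790531]
[[319.54984497 181.91516655]]
```

View pics/w1.png

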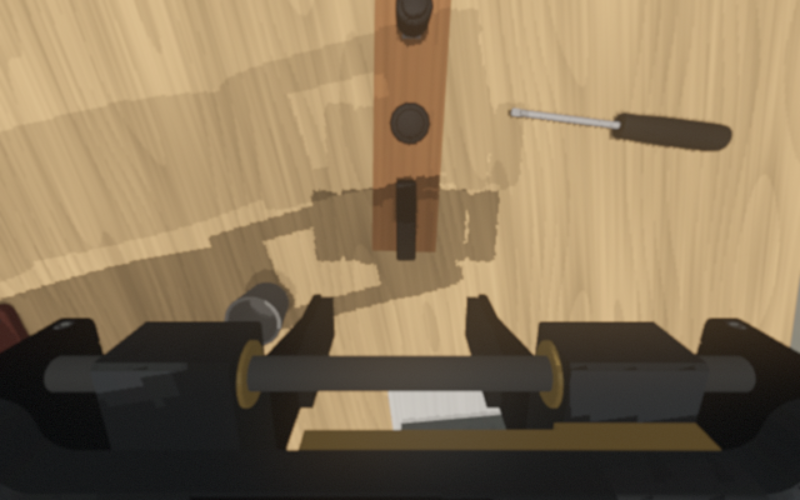

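Wrist view: crossbar from about (406,181) to (405,259) in 800x500, nearly aligned with the tool x axis. The drivers are at (410,123) and (414,15), and the pot is at (258,315). Next I'll enlarge the wrist crop together with the top camera crops.

```bash
python3 - <<'E'
import cv2,numpy as np
w=cv2.imread("raw_w1.png")[130:220,280:370]; t=cv2.imread("raw_top0.png")
k=t[180:225,190:270]; s=t[115:235,310:390]
R=lambda a,f:cv2.resize(a,None,fx=f,fy=f,interpolation=cv2.INTER_CUBIC)
c=np.zeros((600,800,3),np.uint8)
a=R(w,4);c[:360,:360]=a
a=R(k,4.5);c[380:380+a.shape[0],:360]=a[:220]
a=R(s,5);c[:600,380:780]=a
c=np.clip(c.astype(float)*1.6,0,255).astype(np.uint8)
cv2.imwrite("pics/c1.png",c)
E
```

```text
(no output)
```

View pics/c1.png

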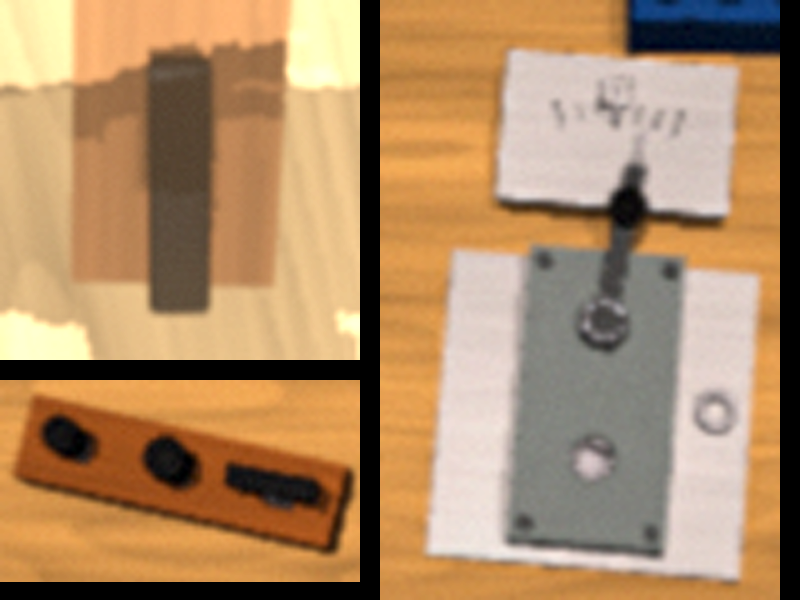

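The crop shows the crossbar's top face in the wrist view from (181,72) to (180,312). In the top crops the crossbar centre is (276,480), the socket opening (593,457), the pivot (603,323), the roller (627,207) and the rider about (615,105).

```bash
python3 - <<'E'
from h import *
st=np.load("st_w1.npz");W=cam("wrist",st);T=cam("top")
p=lambda x,y:(280+x/4,130+y/4)
a=atz(W,p(181,72),.092);b=atz(W,p(180,312),.092);print(a,b,np.linalg.norm(a-b),(a+b)/2,"yaw",np.arctan2(*(a-b)[[1,0]]))
c=proj(W,(a+b)/2)[0]
X,e=tri([ray(W,c),ray(T,(190+276/4.5,180+100/4.5))]);print("tri",X,e)
l=atz(W,p(150,190),.09);r=atz(W,p(211,190),.09);print("w",np.linalg.norm(l-r))
t=lambda x,y,z:atz(T,(310+(x-380)/5,115+y/5),z)
for n,x,y,z in[("sock",593,457,.042),("piv",603,323,.06),("roll",627,207,.067),("tip",640,140,.051),("rider",615,100,.056),("nut",714,413,.022)]:print(n,t(x,y,z).round(4))
E
```

```text
[0.55258849 0.16634257 0.092     ] [0.54189339 0.10617454 0.092     ] 0.061111185737646144 [0.54724094 0.13625855 0.092     ] yaw 1.3948798777007145
tri [0.54667387 0.13330272 0.07989414] [np.float64(0.0002655446717473747), np.float64(0.00026554467174757466)]
w 0.01517292264427548
sock [ 0.5447 -0.1801  0.042 ]
piv [ 0.627  -0.1848  0.06  ]
roll [ 0.7004 -0.1991  0.067 ]
tip [ 0.7491 -0.2083  0.051 ]
rider [ 0.774  -0.1919  0.056 ]
nut [ 0.5777 -0.2582  0.022 ]
```

{"fn": "jog_arm", "kwargs": {
  "motion": [
    [6, [0.3, 0.3, 5], 0],
    [6, [0.3, 0.3, 5], 0],
    [6, [0, 0, 0], 0],
    [6, [0, 0, 0], 0]
  ]
}}

```text
time: 3.08
position: [0.5476, 0.1345, 0.1453]
eef_rot: [[0.177, 0.984, 0.002], [0.984, -0.177, 0.0], [0.0, 0.002, -1.0]]
contact_force: [-0.7, -0.0, 0.4]
gripper_width: 0.0598
finger_force: 0.0
```

```bash
python3 - <<'E'
from h import *
shot("wrist","w2",(260,140,380,260),5)
im=cv2.imread("pics/w2.png");cv2.imwrite("pics/w2.png",np.clip(im*1.6,0,255))
s=bot.read_state();print(s["time"],s["position"])
E
```

```text
3.125 [0.54829802 0.13459548 0.14617644][ WARN:0@1.420] global loadsave.cpp:1063 imwrite_ Unsupported depth image for selected encoder is fallbacked to CV_8U.
```

View pics/w2.png

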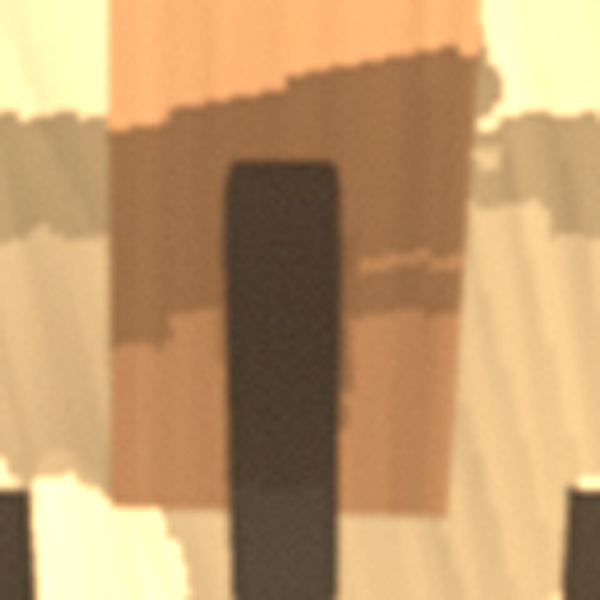

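Close wrist view: the crossbar is upright in the crop, columns 226–338, centred near 282, with its near end at row 160.

```bash
python3 - <<'E'
from h import *
W1=cam("wrist",np.load("st_w1.npz"));s2=np.load("st_w2.npz");W2=cam("wrist",s2)
X,e=tri([ray(W1,(325.2,143.25)),ray(W2,(316.4,172))]);print("end edge",X,e)
y=s2["eef_rot"][:,0];
for z in(.074,.08,.092):
  a=atz(W2,(316.4,172),z);print(z,a,"ctr",a-y*.032, "tool",s2["eef_rot"].T@(a-y*.032-s2["position"]))
a=atz(W2,(316.4,172),.074)
print(s2["position"],bot.read_state()["position"],bot.read_state()["eef_rot"])
E
```

```text
end edge [0.55303706 0.16981043 0.0839823 ] [np.float64(0.00025040098644041987), np.float64(0.00025040098644043976)]
0.074 [0.55232566 0.16766597 0.074     ] ctr [0.54667274 0.13616924 0.07398596] tool [ 0.00143769 -0.00133995  0.0712762 ]
0.08 [0.5526184 0.1690223 0.08     ] ctr [0.54696548 0.13752556 0.07998596] tool [ 0.00282703 -0.0012817   0.06527689]
0.092 [0.55320389 0.17173495 0.092     ] ctr [0.54755097 0.14023821 0.09198596] tool [ 0.00560571 -0.00116521  0.05327828]
[0.54761863 0.13450705 0.1452636 ] [0.54829802 0.13459548 0.14617644] [[ 1.76990766e-01  9.84205759e-01  3.64577861e-03]
 [ 9.84211988e-01 -1.76993280e-01  3.76339971e-04]
 [ 1.01567428e-03  3.52161031e-03 -9.99993283e-01]]
```

{"fn": "jog_arm", "kwargs": {
  "motion": [
    [6, [0.2, -0.15, 2.5], 0],
    [6, [0, 0, 2.5], 0],
    [6, [0, 0, 1.5], 0],
    [6, [0, 0, 0.5], 0],
    [6, [0, 0, 0], 0],
    [1.4, [0, 0, 0], 0],
    [1.4, [0, 0, 0], 0],
    [1.4, [0, 0, 0], 0],
    [1.4, [0, 0, 0], 0],
    [1.4, [0, 0, 0], 0]
  ],
  "newtons": 30
}}

```text
time: 4.38
position: [0.5456, 0.1367, 0.0735]
eef_rot: [[0.178, 0.984, -0.0], [0.984, -0.178, -0.0], [-0.0, -0.0, -1.0]]
contact_force: [1.0, -1.4, 0.1]
gripper_width: 0.0186
finger_force: 0.0
```

{"fn": "jog_arm", "kwargs": {
  "motion": [
    [1.0, [0, 0, 0], 0],
    [1.0, [0, 0, 0], 0],
    [1.0, [0, 0, 0], 0],
    [1.0, [0, 0, 0], 0]
  ]
}}

```text
time: 4.88
position: [0.5456, 0.1367, 0.0735]
eef_rot: [[0.178, 0.984, -0.0], [0.984, -0.178, -0.0], [-0.0, -0.0, -1.0]]
contact_force: [-0.0, -0.6, -0.1]
gripper_width: 0.0156
finger_force: 30.0
```

{"fn": "jog_arm", "kwargs": {
  "motion": [
    [1.0, [0, 0, -0.5], 0],
    [1.0, [0, 0, -1.5], 0],
    [1.0, [0, 0, -2.5], 0],
    [1.0, [0, 0, -3], 0],
    [1.0, [0, 0, -3], 0],
    [1.0, [0, 0, -2], 0],
    [1.0, [0, 0, 0], 0]
  ]
}}

```text
time: 5.75
position: [0.5469, 0.1368, 0.2009]
eef_rot: [[0.178, 0.984, 0.004], [0.984, -0.178, 0.0], [0.001, 0.004, -1.0]]
contact_force: [-0.0, 0.3, -2.1]
gripper_width: 0.0159
finger_force: 30.0
```

{"fn": "jog_arm", "kwargs": {
  "motion": [
    [1.0, [-2.2, 1.0, 0], 0],
    [1.0, [-4.2, 2, 0], 0],
    [1.0, [-4.2, 2, 0], 0],
    [1.0, [-4.2, 2, 0], 0],
    [1.0, [-4.2, 2, 0], 0],
    [1.0, [-4.2, 2, 0], 0],
    [1.0, [-4.2, 2, 0], 0],
    [1.0, [-2.2, 1.0, 0], 0]
  ]
}}

```text
time: 6.75
position: [0.63, -0.1816, 0.1964]
eef_rot: [[0.18, 0.984, -0.003], [0.984, -0.18, 0.001], [0.0, -0.003, -1.0]]
contact_force: [0.2, 0.8, -2.3]
gripper_width: 0.0157
finger_force: 30.0
```

{"fn": "jog_arm", "kwargs": {
  "motion": [
    [1.0, [0, 0, 0], 0.174],
    [1.0, [0, 0, 0], 0.174],
    [1.0, [0, 0, 0], 0.174],
    [1.0, [0, 0, 0], 0.174],
    [1.0, [0, 0, 0], 0.174],
    [1.0, [0, 0, 0], 0.174],
    [1.0, [0, 0, 0], 0.174],
    [1.0, [0, 0, 0], 0.174],
    [1.0, [0, 0, 0], 0],
    [1.0, [0, 0, 0], 0]
  ]
}}

```text
time: 8.0
position: [0.6304, -0.179, 0.1979]
eef_rot: [[1.0, 0.004, -0.001], [0.004, -1.0, 0.001], [-0.001, -0.001, -1.0]]
contact_force: [-0.1, -1.0, -0.8]
gripper_width: 0.0158
finger_force: 30.0
```

```bash
python3 - <<'E'
from h import *
shot("wrist","w3"); s=bot.read_state();print(s["time"],s["position"],s["eef_rot"],s["q"],s["contact_force"],s["gripper_width"])
C=cam("wrist",s);print(proj(C,[[.5447,-.1801,.042],[.749,-.208,.051],[.627,-.185,.06],[.774,-.192,.056]]))
E
```

```text
8.05 [ 0.63046098 -0.1791302   0.19805171] [[ 9.99995747e-01  2.82531776e-03 -7.23504607e-04]
 [ 2.82564198e-03 -9.99995908e-01  4.47494926e-04]
 [-7.22237331e-04 -4.49537388e-04 -9.99999638e-01]] [-3.97111475e-01  3.17433279e-01  1.47673229e+00  1.36210481e-04
  1.34826736e+00  1.17082925e+00] [-0.11990686  0.16978748 -1.92494477] 0.01584187680676613
[[320.39545079 261.16018634]
 [353.41676859  57.08894554]
 [325.8683868  194.19962949]
 [335.84498505  23.43495965]]
```

Now back along −x to overlook the socket, then a composite of both views.

{"fn": "jog_arm", "kwargs": {
  "motion": [
    [1.0, [-3, 0, 0], 0],
    [1.0, [-5, 0, 0], 0],
    [1.0, [-5, 0, 0], 0],
    [1.0, [-3, 0, 0], 0],
    [1.0, [0, 0, 0], 0],
    [1.0, [0, 0, 0], 0]
  ]
}}

```text
time: 8.8
position: [0.4715, -0.1797, 0.1991]
eef_rot: [[1.0, 0.001, 0.002], [0.001, -1.0, -0.001], [0.002, 0.001, -1.0]]
contact_force: [0.7, -0.3, -0.5]
gripper_width: 0.0157
finger_force: 30.0
```

```bash
python3 - <<'E'
from h import *
shot("wrist","w4"); s=bot.read_state();print(s["time"],s["position"]);C=cam("wrist",s)
print(proj(C,[[.5447,-.1801,.042]]))
w3=cv2.imread("raw_w3.png");w4=cv2.imread("raw_w4.png")
R=lambda a,f:cv2.resize(a,None,fx=f,fy=f,interpolation=cv2.INTER_CUBIC)
c=np.zeros((600,800,3),np.uint8)
c[:600,:390]=R(w3[0:200,260:390],3)
c[:600,400:800]=R(w4[80:280,255:388],3)[:600,:399][:, :400] if 0 else cv2.copyMakeBorder(R(w4[80:280,255:388],3),0,0,0,1,cv2.BORDER_CONSTANT)
cv2.imwrite("pics/c2.png",np.clip(c*1.3,0,255).astype(np.uint8))
E
```

```text
8.85 [ 0.47163301 -0.17966065  0.19899207]
[[320.16297437 111.11984827]]
```

View pics/c2.png

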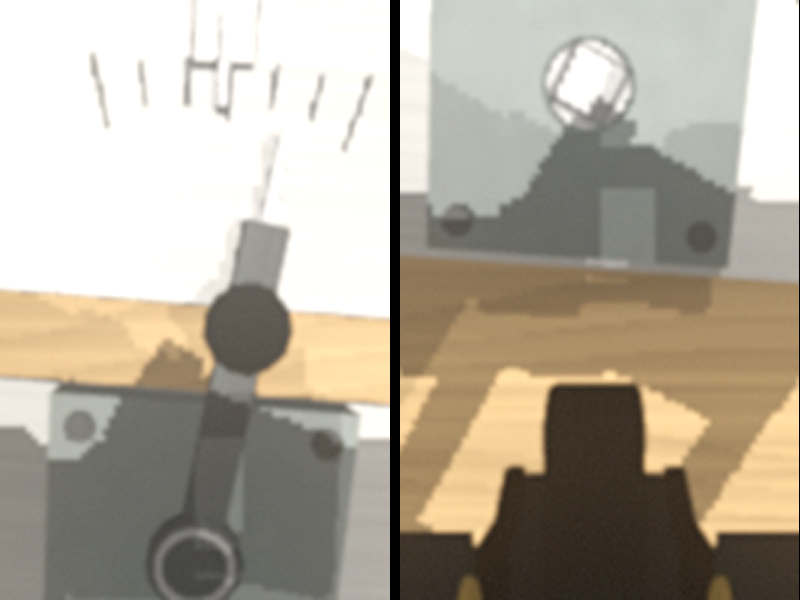

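Left part of c2 (the view from TCP x=.63): pointer tip (277,135), fin line at column 222 (rows 15–110), roller (248,328), pivot (195,567). Right part: socket opening centre (589,83), with a rotated square visible inside it. The near end of the held crossbar is at (596,384).

```bash
python3 - <<'E'
from h import *
W3=cam("wrist",np.load("st_w3.npz"));s4=np.load("st_w4.npz");W4=cam("wrist",s4);T=cam("top")
l=lambda x,y:(260+x/3,y/3); r=lambda x,y:(255+(x-400)/3,80+y/3)
R=s4["eef_rot"];P=s4["position"]
o,v=ray(W4,r(596,384));o=R.T@(o-P);v=R.T@v
for z in(-.002,0,.002):print("end in tool",z,o+v*(z-o[2])/v[2])
print("sock4",atz(W4,r(589,83),.042)); 
print("tri sock",tri([ray(W4,r(589,83)),ray(T,(352.6,206.4))]))
t=atz(W3,l(277,135),.051);p=atz(W3,l(195,567),.06)
print("tip",t,"piv",p,np.linalg.norm((t-p)[:2]))
f1=atz(W3,l(222,15),.06);f2=atz(W3,l(222,108),.051);print("fin",f1,f2)
im=cv2.imread("raw_w4.png")[90:126,300:337]
im=cv2.resize(im,None,fx=14,fy=14,interpolation=cv2.INTER_CUBIC)
im=np.clip((im.astype(float)-90)*1.6,0,255).astype(np.uint8)
cv2.imwrite("pics/hole.png",im)
E
```

```text
end in tool -0.002 [ 0.03229787  0.00016653 -0.002     ]
end in tool 0 [0.03158741 0.00017289 0.        ]
end in tool 0.002 [0.03087696 0.00017925 0.002     ]
sock4 [ 0.5477101  -0.17814204  0.042     ]
tri sock (array([ 0.5470023 , -0.17937565,  0.02989858]), [np.float64(0.0013256468693730323), np.float64(0.001325646869373049)])
tip [ 0.75839699 -0.20648596  0.051     ] piv [ 0.63214343 -0.18399311  0.06      ] 0.12824153043264191
fin [ 0.78624533 -0.18983818  0.06      ] [ 0.76530126 -0.19060659  0.051     ]
```

View pics/hole.png

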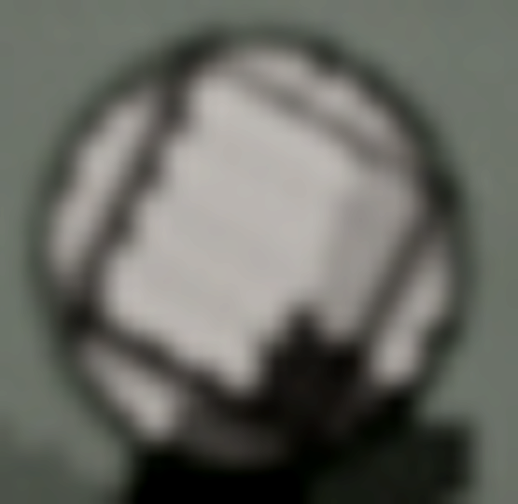

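The hole crop shows the square turned about 25° clockwise: top-right edge (200,65)→(430,180), left edge (185,90)→(85,310). The opening centre is about (253,245). I'll move over the socket and turn the shank to match.

{"fn": "jog_arm", "kwargs": {
  "motion": [
    [1.0, [2.5, -0.1, 0], 0],
    [1.0, [4, 0, 0], 0],
    [1.0, [1.1, 0, 0], 0],
    [1.0, [0, 0, 0], -0.16],
    [1.0, [0, 0, 0], -0.16],
    [1.0, [0, 0, 0], -0.16],
    [1.0, [0, 0, 0], -0.16],
    [1.0, [0, 0, 0], -0.16],
    [1.0, [0, 0, 0], -0.16],
    [1.0, [0, 0, 0], -0.16]
  ]
}}

```text
time: 10.1
position: [0.5467, -0.1784, 0.1982]
eef_rot: [[0.43, 0.903, -0.001], [0.903, -0.43, 0.0], [-0.0, -0.001, -1.0]]
contact_force: [0.4, 0.4, -2.0]
gripper_width: 0.0157
finger_force: 30.0
```

{"fn": "jog_arm", "kwargs": {
  "motion": [
    [1.0, [0, 0, 3], 0],
    [1.0, [0, 0, 3], 0],
    [1.0, [0, 0, 2], 0],
    [1.0, [0, 0, 0], 0],
    [1.0, [0, 0, 0], 0],
    [1.0, [0, 0, 0], 0]
  ]
}}

```text
time: 10.85
position: [0.5477, -0.179, 0.1201]
eef_rot: [[0.436, 0.9, 0.002], [0.9, -0.436, -0.001], [-0.0, 0.003, -1.0]]
contact_force: [-0.8, -0.4, -1.7]
gripper_width: 0.0162
finger_force: 30.0
```

```bash
python3 - <<'E'
from h import *
W4=cam("wrist",np.load("st_w4.npz"))
print(atz(W4,(300+253/14-.5,90+245/14-.5),.042),atz(W4,(300+262/14-.5,90+240/14-.5),.036))
S=[bot.read_state() for i in range(1)]
s=S[0];print(s["time"],s["position"],s["eef_rot"],s["q"],s["contact_force"],s["wrist_torque"])
E
```

```text
[ 0.54804322 -0.17872232  0.042     ] [ 0.54820746 -0.17930978  0.036     ]
10.85 [ 0.54770014 -0.17899891  0.12013399] [[ 4.35817328e-01  9.00031998e-01  2.37907803e-03]
 [ 9.00035142e-01 -4.35815752e-01 -1.17230118e-03]
 [-1.82688936e-05  2.65216300e-03 -9.99996483e-01]] [-4.52704105e-01  2.10560699e-01  1.76078628e+00 -1.47927577e-05
  1.16759349e+00 -1.75215849e-03] [-0.77910291 -0.44232119 -1.67436379] [-0.09822409  0.06005319  0.00652327]
```

{"fn": "jog_arm", "kwargs": {
  "motion": [
    [1.0, [0, 0, 1.2], 0],
    [1.0, [0, 0, 0.6], 0],
    [1.0, [0, 0, 0.3], 0],
    [1.0, [0, 0, 0.3], 0],
    [1.0, [0, 0, 0.2], 0],
    [1.0, [0, 0, 0.2], 0],
    [1.0, [0, 0, 0], 0]
  ]
}}

```text
time: 11.72
position: [0.5466, -0.1785, 0.0905]
eef_rot: [[0.436, 0.9, -0.0], [0.9, -0.436, 0.0], [0.0, -0.0, -1.0]]
contact_force: [0.5, -0.2, -0.9]
gripper_width: 0.0156
finger_force: 30.0
```

{"fn": "jog_arm", "kwargs": {
  "motion": [
    [1.0, [0, 0, 0.1], 0],
    [1.0, [0, 0, 0.1], 0],
    [1.0, [0, 0, 0.1], 0],
    [1.0, [0, 0, 0], 0]
  ]
}}

```text
time: 12.22
position: [0.5466, -0.1785, 0.0874]
eef_rot: [[0.436, 0.9, -0.0], [0.9, -0.436, 0.0], [0.0, -0.0, -1.0]]
contact_force: [-0.8, 0.6, -1.8]
gripper_width: 0.0158
finger_force: 30.0
```

{"fn": "jog_arm", "kwargs": {
  "motion": [
    [1.0, [0, 0, 0.15], 0],
    [1.0, [0, 0, 0.15], 0],
    [1.0, [0, 0, 0.15], 0],
    [1.0, [0, 0, 0.15], 0],
    [1.0, [0, 0, 0], 0]
  ]
}}

```text
time: 12.85
position: [0.5465, -0.1784, 0.0814]
eef_rot: [[0.436, 0.9, -0.0], [0.9, -0.436, 0.0], [-0.0, -0.0, -1.0]]
contact_force: [-0.1, -0.0, -1.3]
gripper_width: 0.016
finger_force: 30.0
```

{"fn": "jog_arm", "kwargs": {
  "motion": [
    [1.0, [0, 0, 0.15], 0],
    [1.0, [0, 0, 0.15], 0],
    [1.0, [0, 0, 0.15], 0],
    [1.0, [0, 0, 0.1], 0],
    [1.0, [0, 0, 0.1], 0],
    [1.0, [0, 0, 0], 0]
  ]
}}

```text
time: 13.6
position: [0.5466, -0.1785, 0.0749]
eef_rot: [[0.436, 0.9, -0.0], [0.9, -0.436, 0.0], [-0.0, -0.0, -1.0]]
contact_force: [0.1, 0.4, -2.0]
gripper_width: 0.0156
finger_force: 30.0
```

{"fn": "jog_arm", "kwargs": {
  "motion": [
    [1.0, [0, 0, 0.05], 0],
    [1.0, [0, 0, 0.05], 0],
    [1.0, [0, 0, 0.05], 0],
    [1.0, [0, 0, 0], 0]
  ]
}}

```text
time: 14.1
position: [0.5467, -0.1785, 0.0736]
eef_rot: [[0.436, 0.9, 0.0], [0.9, -0.436, -0.0], [0.0, 0.0, -1.0]]
contact_force: [0.2, 0.3, -2.4]
gripper_width: 0.0155
finger_force: 30.0
```

{"fn": "jog_arm", "kwargs": {
  "motion": [
    [1.0, [0, 0, 0.05], 0],
    [1.0, [0, 0, 0.05], 0],
    [1.0, [0, 0, 0], 0]
  ]
}}

```text
time: 14.48
position: [0.5469, -0.1786, 0.0735]
eef_rot: [[0.436, 0.9, 0.0], [0.9, -0.436, -0.0], [-0.0, 0.0, -1.0]]
contact_force: [-1.9, 1.0, 5.4]
gripper_width: 0.0159
finger_force: 30.0
```

{"fn": "jog_arm", "kwargs": {
  "motion": [
    [1.0, [0, 0, -0.06], 0],
    [1.0, [0, 0, 0], 0.1],
    [1.0, [0, 0, 0], 0.12],
    [1.0, [0, 0, 0], 0.12],
    [1.0, [0, 0, 0], 0.12],
    [1.0, [0, 0, 0], 0.12],
    [1.0, [0, 0, 0], 0.12],
    [1.0, [0, 0, 0], 0.12],
    [1.0, [0, 0, 0], 0.12],
    [1.0, [0, 0, 0], 0.06]
  ]
}}

```text
time: 15.72
position: [0.5463, -0.178, 0.0735]
eef_rot: [[0.993, 0.117, -0.001], [0.117, -0.993, 0.001], [-0.001, -0.001, -1.0]]
contact_force: [-4.5, 2.8, 6.0]
gripper_width: 0.0157
finger_force: 30.0
```

{"fn": "jog_arm", "kwargs": {
  "motion": [
    [1.0, [0, 0, 0], 0.05],
    [1.0, [0, 0, 0], 0.05],
    [1.0, [0, 0, 0], 0],
    [1.0, [0, 0, 0], 0]
  ]
}}

```text
time: 16.23
position: [0.5463, -0.1781, 0.0735]
eef_rot: [[1.0, 0.02, -0.001], [0.02, -1.0, 0.001], [-0.001, -0.001, -1.0]]
contact_force: [-3.7, 1.5, 6.5]
gripper_width: 0.0161
finger_force: 30.0
```

```bash
python3 - <<'E'
from h import *
shot("top","t2"); shot("scene","s2")
s=bot.read_state();print(s["time"],s["position"],s["eef_rot"][:,0],s["q"],s["contact_force"],s["wrist_torque"])
p,p0=cv2.imread("raw_t2.png")[125:190,325:385],cv2.imread("raw_top0.png")[125:190,325:385]
S,S0=[cv2.imread(f)[180:240,220:310] for f in("raw_s2.png","raw_scene0.png")]
R=lambda a,w,h:cv2.resize(a,(w,h),interpolation=cv2.INTER_CUBIC)
top=np.hstack([R(p,300,325),R(p0,300,325)]);bot_=np.hstack([R(S,400,267),R(S0,400,267)])
c=np.zeros((600,800,3),np.uint8);c[:325,:600]=top;c[330:597]=bot_
cv2.imwrite("pics/c3.png",np.clip(c*1.4,0,255).astype(np.uint8))
E
```

```text
16.325 [ 0.54630476 -0.17804848  0.07350472] [ 9.99800233e-01  1.99657447e-02 -9.28636145e-04] [-4.52461027e-01  2.70600354e-01  1.78705835e+00  3.45996661e-04
  1.08513321e+00  1.09820691e+00] [-3.85490153  2.24142947  5.57522242] [0.49736428 0.81968285 0.05786979]
```

View pics/c3.png

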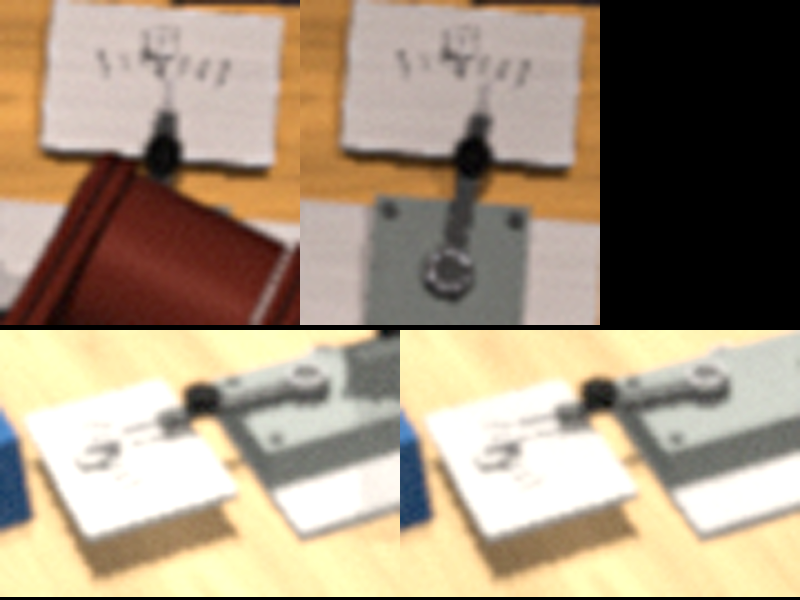

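The top crop shows the arm end moved from column 180 to about 167, with the fin near 160. The pointer has gone a bit over half way.

{"fn": "jog_arm", "kwargs": {
  "motion": [
    [1.0, [0, 0, -0.04], 0.1],
    [1.0, [0, 0, 0], 0.1],
    [1.0, [0, 0, 0], 0.1],
    [1.0, [0, 0, 0], 0.05],
    [1.0, [0, 0, 0], 0],
    [1.0, [0, 0, 0], 0]
  ]
}}

```text
time: 17.08
position: [0.5463, -0.1779, 0.0735]
eef_rot: [[0.946, -0.323, -0.001], [-0.323, -0.946, 0.001], [-0.001, -0.001, -1.0]]
contact_force: [-4.6, 4.3, 3.9]
gripper_width: 0.0156
finger_force: 30.0
```

{"fn": "jog_arm", "kwargs": {
  "motion": [
    [4, [0, 0, 0], 0],
    [4, [0, 0, 0], 0],
    [4, [0, 0, 0], 0],
    [4, [0, 0, 0], 0],
    [4, [0, 0, 0], 0],
    [4, [0, 0, -2], 0],
    [4, [0, 0, -4], 0],
    [4, [0, 0, -5], 0],
    [4, [0, 0, -3], 0],
    [4, [0, 0, 0], 0]
  ]
}}

```text
time: 18.32
position: [0.5489, -0.1795, 0.2187]
eef_rot: [[0.946, -0.324, 0.008], [-0.324, -0.946, -0.004], [0.008, 0.001, -1.0]]
contact_force: [0.3, -0.1, 0.1]
gripper_width: 0.0402
finger_force: 0.0
```

```bash
python3 - <<'E'
from h import *
s=bot.read_state();print(s["time"],s["position"],s["eef_rot"][:,:2],s["contact_force"],s["gripper_width"])
R=s["eef_rot"];print("shift to see",R.T@(np.array([.65,-.185,.2])-s["position"]))
E
```

```text
18.325 [ 0.5488531  -0.17951088  0.21867878] [[ 0.94596984 -0.32416706]
 [-0.3241479  -0.94599929]
 [ 0.00831868  0.0010324 ]] [ 0.34557041 -0.11969752  0.10844591] 0.04021195589835885
shift to see [ 0.09730582 -0.02761508  0.01946041]
```

{"fn": "jog_arm", "kwargs": {
  "motion": [
    [4, [3, -1.3, 1], 0],
    [4, [4.5, -2, 2], 0],
    [4, [4.5, -2, 2], 0],
    [4, [0, 0, 0], 0],
    [4, [0, 0, 0], 0],
    [4, [0, 0, 0], 0]
  ]
}}

```text
time: 19.08
position: [0.6771, -0.1677, 0.1652]
eef_rot: [[0.946, -0.325, 0.002], [-0.325, -0.946, -0.001], [0.002, 0.0, -1.0]]
contact_force: [0.3, -0.3, 0.3]
gripper_width: 0.0397
finger_force: 0.0
```

```bash
python3 - <<'E'
from h import *
shot("wrist","w5"); s=bot.read_state();print(s["time"],s["position"]);C=cam("wrist",s)
q=proj(C,[[.76,-.195,.051],[.78,-.192,.06],[.632,-.184,.06]]);print(q)
w=cv2.imread("raw_w5.png");R=lambda a,f:cv2.resize(a,None,fx=f,fy=f,interpolation=cv2.INTER_CUBIC)
u,v=q[0].astype(int);u0=max(u-50,0);v0=max(v-60,0);print(u0,v0)
a=R(w[v0:v0+120,u0:u0+100],5)[:600,:500]
b=R(w[:400,200:440],1.25)
c=np.zeros((600,800,3),np.uint8);c[:a.shape[0],:a.shape[1]]=a;c[:500,500:800]=b
cv2.imwrite("pics/c4.png",np.clip(c*1.0,0,255).astype(np.uint8))
E
```

```text
19.125 [ 0.67720467 -0.1677985   0.16555704]
[[318.65529473  95.13116043]
 [306.31288304  70.12321579]
 [353.50271978 241.39092859]]
268 35
```

View pics/c4.png

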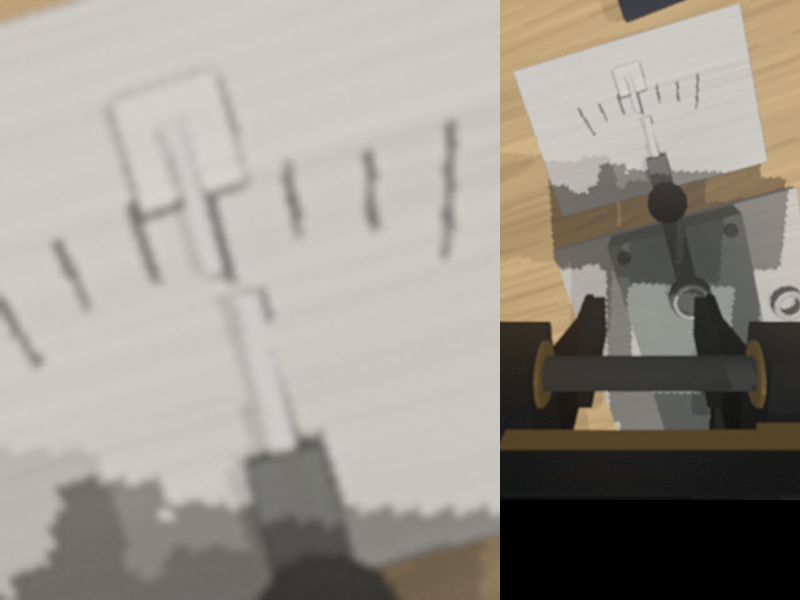

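w5 (5x crop): the pointer runs (283,445)→(250,289), the fin (172,125)→(208,277), and the pivot is at raw (352,240). The pointer is still short of the fin line.

```bash
python3 - <<'E'
from h import *
C=cam("wrist",np.load("st_w5.npz"));l=lambda x,y:(268+x/5,35+y/5)
p=atz(C,(352.5,240.5),.06)
tip=atz(C,l(250,289),.051);base=atz(C,l(283,445),.051)
f=[atz(C,l(x,y),.053) for x,y in((172,125),(208,277))]
ang=lambda a:np.arctan2(*(a-p)[[1,0]])
print("piv",p,"tip",tip,np.linalg.norm((tip-p)[:2]),"base",base,"fin",f)
print([ang(a) for a in(tip,base,*f)],"rem mm",[130*(ang(a)-ang(tip)) for a in f])
d=f[1]-f[0];n=np.array([-d[1],d[0]])/np.linalg.norm(d[:2]);print("perp to fin line",n@(tip-f[1])[:2]*1e3)
s=bot.read_state();R=s["eef_rot"];print("back",R.T@(np.array([.5465,-.1782,.1652])-s["position"]),s["position"],s["q"][5])
E
```

```text
piv [ 0.63310228 -0.18327627  0.06      ] tip [ 0.7616438  -0.19491747  0.051     ] 0.1290675821372332 base [ 0.73684699 -0.19212116  0.051     ] fin [array([ 0.78816497, -0.19134831,  0.053     ]), array([ 0.7654792 , -0.18920668,  0.053     ])]
[np.float64(-0.09031737348301022), np.float64(-0.08505065143103456), np.float64(-0.05200968111865907), np.float64(-0.044769523279932555)] rem mm [np.float64(4.98000000736565), np.float64(5.921220526400097)]
perp to fin line 6.0459840453137765
back [-1.20241344e-01  5.22880813e-02  6.32652435e-05] [ 0.67720467 -0.1677985   0.16555704] 1.5458804318454504
```

{"fn": "jog_arm", "kwargs": {
  "motion": [
    [4, [-3, 1.3, 0], 0],
    [4, [-4.5, 2, 0], 0],
    [4, [-4.5, 2, 0], 0],
    [4, [0, 0, 2], 0],
    [4, [0, 0, 4], 0],
    [4, [0, 0, 2], 0],
    [4, [0, 0, 0.9], 0],
    [4, [0, 0, 0], 0],
    [1, [0, 0, 0], 0],
    [1, [0, 0, 0], 0]
  ]
}}

```text
time: 20.38
position: [0.5475, -0.1788, 0.0757]
eef_rot: [[0.946, -0.324, 0.002], [-0.324, -0.946, -0.001], [0.002, 0.0, -1.0]]
contact_force: [-0.1, 0.2, -1.0]
gripper_width: 0.027
finger_force: 0.0
```

{"fn": "jog_arm", "kwargs": {
  "motion": [
    [1, [0, 0, 0], 0],
    [1, [0, 0, 0], 0],
    [1, [0, 0, 0], 0],
    [1, [0, 0, 0], 0],
    [1, [0, 0, 0], 0],
    [1, [0, 0, 0], 0]
  ]
}}

```text
time: 21.12
position: [0.5471, -0.1785, 0.0751]
eef_rot: [[0.946, -0.324, 0.001], [-0.324, -0.946, -0.0], [0.001, -0.0, -1.0]]
contact_force: [0.7, 1.2, 4.7]
gripper_width: 0.0161
finger_force: 29.9
```

{"fn": "jog_arm", "kwargs": {
  "motion": [
    [1.0, [0, 0, 0], 0.05],
    [1.0, [0, 0, 0], 0.1],
    [1.0, [0, 0, 0], 0.1],
    [1.0, [0, 0, 0], 0.1],
    [1.0, [0, 0, 0], 0.08],
    [1.0, [0, 0, 0], 0],
    [1.0, [0, 0, 0], 0],
    [1.0, [0, 0, 0], 0]
  ]
}}

```text
time: 22.12
position: [0.5469, -0.1788, 0.0751]
eef_rot: [[0.725, -0.689, 0.001], [-0.689, -0.725, -0.001], [0.001, -0.0, -1.0]]
contact_force: [-0.5, 0.3, 5.4]
gripper_width: 0.0157
finger_force: 29.9
```

{"fn": "jog_arm", "kwargs": {
  "motion": [
    [4, [0, 0, 0], 0],
    [4, [0, 0, 0], 0],
    [4, [0, 0, 0], 0],
    [4, [0, 0, 0], 0],
    [4, [0, 0, 0], 0],
    [4, [0, 0, -1], 0],
    [4, [0, 0, -3], 0],
    [4, [0, 0, -4], 0],
    [4, [0, 0, -1], 0],
    [4, [0, 0, 0], 0]
  ]
}}

```text
time: 23.38
position: [0.5471, -0.1787, 0.1655]
eef_rot: [[0.725, -0.689, 0.002], [-0.689, -0.725, -0.001], [0.002, -0.001, -1.0]]
contact_force: [-0.1, -0.0, -0.8]
gripper_width: 0.0397
finger_force: 0.0
```

```bash
python3 - <<'E'
from h import *
s=bot.read_state();R=np.array(s["eef_rot"]);print(s["time"],s["position"],R[:,0],s["contact_force"],s["q"][5])
cam_=np.array([.765,-.192]);tcp=cam_-.084*R[:2,0]
print("shift",R.T@(np.array([*tcp,.165])-s["position"]),tcp)
E
```

```text
23.375 [ 0.54714393 -0.17874169  0.1654789 ] [ 0.72474026 -0.68901947  0.00192685] [-0.1471762  -0.02906446 -0.77315113] 1.87824510938031
shift [ 0.08302369 -0.14049813  0.00071749] [ 0.70412182 -0.13412236]
```

{"fn": "jog_arm", "kwargs": {
  "motion": [
    [4, [2, -3.5, 0], 0],
    [4, [3, -5, 0], 0],
    [4, [3, -5, 0], 0],
    [4, [0.3, -0.5, 0], 0],
    [4, [0, 0, 0], 0],
    [4, [0, 0, 0], 0],
    [4, [0, 0, 0], 0]
  ]
}}

```text
time: 24.25
position: [0.7025, -0.1348, 0.1651]
eef_rot: [[0.724, -0.69, 0.0], [-0.69, -0.724, -0.0], [0.0, -0.0, -1.0]]
contact_force: [-0.2, -0.5, 0.0]
gripper_width: 0.0402
finger_force: 0.0
```

```bash
python3 - <<'E'
from h import *
shot("wrist","w6"); s=bot.read_state();print(s["time"],s["position"]);C=cam("wrist",s)
q=proj(C,[[.762,-.19,.051],[.547,-.1785,.08],[.632,-.184,.06]]);print(q)
w=cv2.imread("raw_w6.png");R=lambda a,f:cv2.resize(a,None,fx=f,fy=f,interpolation=cv2.INTER_CUBIC)
u,v=q[0].astype(int);u0=max(u-40,0);v0=max(v-45,0);print(u0,v0)
a=R(w[v0:v0+90,u0:u0+80],6)
b=R(w[:400,200:456],1.25)
c=np.zeros((600,800,3),np.uint8);c[:a.shape[0],:480]=a;c[:500,480:800]=b
cv2.imwrite("pics/c5.png",c)
E
```

```text
24.3 [ 0.7026811  -0.13484877  0.16526987]
[[319.2801002  102.46991899]
 [478.84353256 297.83249319]
 [416.76116465 219.97085504]]
279 57
```

View pics/c5.png

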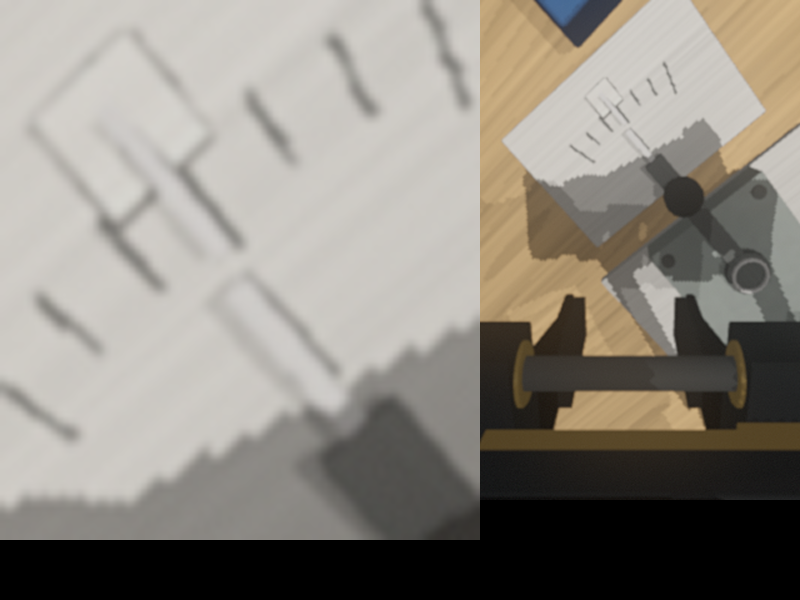

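The last crop (c5) shows the pointer running (330,388)→(239,284) and the fin (100,125)→(215,257), so they are nearly in line. I've used all my picture views, so I'll quantify the rest with intensity profiles along arcs around the pivot.

```bash
python3 - <<'E'
from h import *
def prof(fn,z,rs,pv,a0=-.14,a1=.02,n=41):
    C=cam("wrist",np.load(f"st_{fn}.npz"));g=cv2.cvtColor(cv2.imread(f"raw_{fn}.png"),cv2.COLOR_BGR2GRAY).astype(np.float32)
    A=np.linspace(a0,a1,n);out=[]
    for r in rs:
        X=np.c_[pv[0]+r*np.cos(A),pv[1]+r*np.sin(A),np.full(n,z)]
        p=proj(C,X).astype(np.float32);out.append(cv2.remap(g,p[:,:1],p[:,1:],cv2.INTER_LINEAR)[:,0])
    return A,out
for fn,uv in(("w5",(352.5,240.5)),("w6",(200+(748-480)/1.25,272/1.25))):
    C=cam("wrist",np.load(f"st_{fn}.npz"));pv=atz(C,uv,.06);print(fn,pv)
    for z,rs in((.051,(108,114,120,125,128)),(.053,(133,138,143,148,153))):
        A,o=prof(fn,z,np.array(rs)/1e3,pv)
        if z==.051:print("ang",*(f"{1e3*a:4.0f}" for a in A))
        for r,l in zip(rs,o):print(r,*(f"{v:4.0f}" for v in l))
E
```

```text
w5 [ 0.63290176 -0.18292025  0.06      ]
ang -140 -136 -132 -128 -124 -120 -116 -112 -108 -104 -100  -96  -92  -88  -84  -80  -76  -72  -68  -64  -60  -56  -52  -48  -44  -40  -36  -32  -28  -24  -20  -16  -12   -8   -4    0    4    8   12   16   20
108  199  200  200  200  199  198  192  186  179  175  183  190  197  201  202  203  203  202  199  194  189  184  181  180  181  183  187  191  196  199  200  200  200  200  200  199  200  200  200  200  200
114  197  197  197  197  197  196  196  192  189  186  187  192  197  201  202  203  202  200  196  191  186  184  186  189  193  195  197  197  197  197  197  197  197  197  197  197  198  197  197  197  197
120  200  200  200  200  200  200  200  200  200  199  198  199  201  201  202  203  202  201  196  191  187  185  186  191  197  199  201  201  201  201  201  201  201  201  202  201  201  201  201  201  201
125  198  198  198  199  199  197  193  182  171  165  170  185  194  201  203  203  202  198  192  186  181  180  183  187  192  196  199  199  199  199  198  199  199  199  199  199  199  199  199  199  199
128  201  201 
[... 2879 characters left out ...]
195  189  188  190  195  201  203  204  204  204  203  197  180  156  139
143  194  198  199  198  198  199  198  194  187  182  175  177  173  177  175  177  173  171  164  164  168  185  198  203  201  191  174  162  159  165  171  173  173  174  171  171  167  157  141  131  130
148  205  205  205  205  205  205  203  200  195  195  202  208  210  210  209  210  210  210  209  206  200  198  201  202  201  193  184  188  197  204  208  209  209  209  209  208  200  186  177  182  195
153  205  205  206  206  206  206  204  195  182  179  190  201  206  207  207  206  206  206  206  206  205  204  203  202  202  198  194  193  197  202  205  205  205  205  205  202  193  182  180  189  199
```

{"fn": "jog_arm", "kwargs": {
  "motion": [
    [4, [1.1, 2.6, 0], 0],
    [4, [1, 2.6, 0], 0],
    [4, [0, 0, 0], -0.17],
    [4, [0, 0, 0], -0.18],
    [4, [0, 0, 0], -0.18],
    [4, [0, 0, 0], -0.18],
    [4, [0, 0, 3], 0],
    [4, [0, 0, 2.5], 0],
    [4, [0, 0, 0], 0],
    [4, [0, 0, 0], 0]
  ]
}}

```text
time: 25.55
position: [0.6831, -0.1868, 0.1111]
eef_rot: [[0.999, -0.051, 0.002], [-0.051, -0.999, -0.001], [0.002, 0.001, -1.0]]
contact_force: [-0.7, -0.0, 0.7]
gripper_width: 0.04
finger_force: 0.0
```

```bash
cat > m.py <<'E'
from h import *
import sys
fn=sys.argv[1]
for i in range(1): shot("wrist",fn)
C=cam("wrist",np.load(f"st_{fn}.npz"));print(np.load(f"st_{fn}.npz")["position"],bot.read_state()["time"])
im=cv2.imread(f"raw_{fn}.png").astype(np.float32)
pv=np.array([.633,-.1835]); y=np.arange(-14,14.1,.7)
def rows(rs,z):
    out=0
    for r in rs:
        A=-.045+y/1e3/.13
        p=proj(C,np.c_[pv[0]+r*np.cos(A),pv[1]+r*np.sin(A),np.full(len(A),z)]).astype(np.float32)
        out=out+cv2.remap(im,p[:,:1],p[:,1:],cv2.INTER_CUBIC)[:,0]
    return out/len(rs)
print("y  ",*(f"{v:5.1f}" for v in y))
for nm,a,b,z in(("base",.106,.110,.051),("ptr",.112,.118,.051),("ptr",.119,.125,.051),("mid",.126,.130,.051),("fin",.132,.136,.055),("fin",.137,.141,.055),("fin",.142,.146,.055),("fin",.147,.151,.055),("fin",.152,.155,.055),("fin",.157,.16,.055)):
    o=rows(np.arange(a,b,.0005),z);print(f"{nm}{a*1e3:.0f}",*(f"{v:5.0f}" for v in o.mean(1)))
E
python3 m.py w7
```

```text
[ 0.68312478 -0.18681152  0.11106764] 25.6
y   -14.0 -13.3 -12.6 -11.9 -11.2 -10.5  -9.8  -9.1  -8.4  -7.7  -7.0  -6.3  -5.6  -4.9  -4.2  -3.5  -2.8  -2.1  -1.4  -0.7  -0.0   0.7   1.4   2.1   2.8   3.5   4.2   4.9   5.6   6.3   7.0   7.7   8.4   9.1   9.8  10.5  11.2  11.9  12.6  13.3  14.0
base106   196   196   196   196   196   195   194   194   194   194   195   194   188   177   170   166   159   157   167   178   182   182   182   178   159   133   115   110   111   111   111   111   111   111   111   111   111   111   111   111   111
ptr112   195   195   195   195   195   195   195   195   195   195   195   195   195   196   197   194   172   153   168   195   203   203   203   202   196   182   170   164   159   156   155   155   153   150   142   132   127   126   126   125   124
ptr119   198   197   197   198   197   197   197   198   198   197   198   198   198   198   198   198   186   166   167   191   203   204   204   203   199   189   181   178   180   188   196   199   199   198   198   199   199   199   199   199   199
mid126   199   199   199   199   199   199   19
[... 1023 characters left out ...]
96   193   207   210   210   210   210   211   208   191   198   207   203   184   188   204   211   211   211   211   211   198   177   182   194   202   203   202   202   202   202   202   202
fin152   202   202   202   202   202   202   203   202   184   178   204   209   208   208   208   208   208   203   204   206   205   195   189   201   208   208   208   209   208   188   172   192   203   203   202   203   202   202   202   202   202
fin157   201   201   201   201   201   201   201   203   193   170   197   210   209   209   209   209   209   209   210   210   210   210   210   210   210   210   210   211   206   182   179   195   202   202   202   202   202   202   202   202   202
```

```bash
python3 - <<'E'
from h import *
fn="w7";C=cam("wrist",np.load(f"st_{fn}.npz"));im=cv2.imread(f"raw_{fn}.png").astype(np.float32)
pv=np.array([.633,-.1835]);y=np.arange(-14,14.1,.7)
print(*(f"{v:5.1f}" for v in y))
for r in(.085,.09,.094,.098,.101,.104):
    A=-.045+y/1e3/.13
    p=proj(C,np.c_[pv[0]+r*np.cos(A),pv[1]+r*np.sin(A),np.full(len(A),.05)]).astype(np.float32)
    o=cv2.remap(im,p[:,:1],p[:,1:],cv2.INTER_CUBIC)[:,0].mean(1);print(f"{r*1e3:.0f}",*(f"{v:5.0f}" for v in o))
print(proj(C,[[*pv,.06],[.708,-.1865,.067]]))
g=cv2.imread(f"raw_{fn}.png",0);u,v=proj(C,[[.708,-.1865,.067]])[0].astype(int)
sub=(g[v-40:v+40,u-40:u+40]<45).astype(np.uint8);n,lab,stt,cen=cv2.connectedComponentsWithStats(sub)
for i in range(1,n):
  if stt[i,4]>50: print(stt[i],cen[i]+[u-40,v-40],atz(C,cen[i]+[u-40,v-40],.067))
E
```

```text
-14.0 -13.3 -12.6 -11.9 -11.2 -10.5  -9.8  -9.1  -8.4  -7.7  -7.0  -6.3  -5.6  -4.9  -4.2  -3.5  -2.8  -2.1  -1.4  -0.7  -0.0   0.7   1.4   2.1   2.8   3.5   4.2   4.9   5.6   6.3   7.0   7.7   8.4   9.1   9.8  10.5  11.2  11.9  12.6  13.3  14.0
85   103   104   104   105   104    99    87    74    66    61    59    59    58    58    59    57    56    56    53    51    52    51    50    50    52    55    56    56    56    56    58    59    59    60    61    61    69    83    95   104   106
90   105   105   105   105   106   105    98    85    73    66    65    64    64    66    66    66    65    63    64    65    66    65    65    65    65    64    64    66    65    65    65    64    64    64    63    68    82    95   104   107   106
94   105   105   105   105   105   105   103    94    81    72    65    65    67    66    67    67    66    66    66    66    67    67    66    66    66    67    68    68    66    66    66    67    66    65    68    75    87    99   105   106   105
98   108   108   107   107   107   107   106   102    89    76    69    69    69    69    69    68    70    69    68    68    69    69    68    68    69    69    69    69    69    69    69    69    69    70    75    87    99   105   107   107   107
101   109   108   109   109   109   109   110   108    97    82    72    70    71    70    71    72    70    70    71    71    70    69    71    71    70    70    70    71    71    71    71    70    69    70    78    90   102   109   110   110   108
104   119   120   122   125   128   124   118   115   114   110   105    98    92    87    85    86    86    90    98   105   108   109   109   109   107    99    88    85    82    82    83    82    83    89   100   108   111   112   112   111   112
[[318.7848045  288.81841101]
 [317.48844172 195.17790242]]
[  22   21   37   39 1082] [317.1922366  196.28743068] [ 0.70725453 -0.18626772  0.067     ]
```

The fin centre is at −0.45 mm and the pointer axis at about +1.1 mm, from the tip, arm end and roller together. That makes it roughly 1.5 mm past the mark, so I'll regrip and ease it back slightly.

{"fn": "jog_arm", "kwargs": {
  "motion": [
    [4, [0, 0, -3], 0],
    [4, [0, 0, 0], 0.17],
    [4, [0, 0, 0], 0.18],
    [4, [0, 0, 0], 0.18],
    [4, [0, 0, 0], 0.18],
    [4, [-3.4, 2.8, 0], 0],
    [4, [-3.5, 3, 0], 0],
    [4, [-3.5, 3, 0], 0],
    [4, [0, 0, 0], 0],
    [4, [0, 0, 0], 0]
  ]
}}

```text
time: 26.85
position: [0.5482, -0.1792, 0.1416]
eef_rot: [[0.724, -0.689, 0.004], [-0.689, -0.724, -0.002], [0.004, -0.001, -1.0]]
contact_force: [0.3, 0.4, 0.4]
gripper_width: 0.0402
finger_force: 0.0
```

{"fn": "jog_arm", "kwargs": {
  "motion": [
    [4, [0, 0, 3], 0],
    [4, [0, 0, 2.5], 0],
    [4, [0, 0, 1], 0],
    [4, [0, 0, 0], 0],
    [1, [0, 0, 0], 0],
    [1, [0, 0, 0], 0],
    [1, [0, 0, 0], 0],
    [1, [0, 0, 0], 0],
    [1, [0, 0, 0], 0],
    [1, [0, 0, 0], 0]
  ]
}}

```text
time: 28.1
position: [0.5471, -0.1787, 0.0752]
eef_rot: [[0.725, -0.689, 0.001], [-0.689, -0.725, -0.001], [0.001, -0.0, -1.0]]
contact_force: [-0.5, 0.5, 5.1]
gripper_width: 0.0158
finger_force: 30.0
```

{"fn": "jog_arm", "kwargs": {
  "motion": [
    [1, [0, 0, 0], 0],
    [1, [0, 0, 0], 0],
    [1, [0, 0, 0], -0.1],
    [1, [0, 0, 0], -0.1],
    [1, [0, 0, 0], -0.1],
    [1, [0, 0, 0], -0.1],
    [1, [0, 0, 0], 0],
    [1, [0, 0, 0], 0]
  ]
}}

```text
time: 29.1
position: [0.5473, -0.1787, 0.0752]
eef_rot: [[0.935, -0.354, 0.001], [-0.354, -0.935, -0.0], [0.001, -0.0, -1.0]]
contact_force: [0.3, 0.1, 4.4]
gripper_width: 0.0156
finger_force: 30.0
```

```bash
python3 - <<'E'
from h import *
s=bot.read_state();print(s["time"],s["position"],s["wrist_torque"],s["contact_force"])
E
```

```text
29.1 [ 0.5472587  -0.17869241  0.07516899] [0.03928037 0.13259543 0.03922229] [0.25143432 0.09231429 4.39524107]
```

{"fn": "jog_arm", "kwargs": {
  "motion": [
    [4, [0, 0, 0], 0],
    [4, [0, 0, 0], 0],
    [4, [0, 0, 0], 0],
    [4, [0, 0, 0], 0],
    [4, [0, 0, 0], 0],
    [4, [0, 0, -1.5], 0],
    [4, [0, 0, -5], 0],
    [4, [0, 0, 0], -0.15],
    [4, [0, 0, 0], -0.16],
    [4, [4.6, 0, 0], 0]
  ]
}}

```text
time: 30.35
position: [0.5909, -0.1806, 0.1402]
eef_rot: [[0.999, -0.049, -0.002], [-0.049, -0.999, 0.0], [-0.002, -0.0, -1.0]]
contact_force: [0.7, -0.4, 0.9]
gripper_width: 0.0397
finger_force: 0.0
```

{"fn": "jog_arm", "kwargs": {
  "motion": [
    [4, [4.5, 0.1, 0], 0],
    [4, [4.5, 0, 0], 0],
    [4, [0, 0, 3], 0],
    [4, [0, 0, 0], 0],
    [4, [0, 0, 0], 0],
    [4, [0, 0, 0], 0]
  ]
}}

```text
time: 31.1
position: [0.683, -0.1867, 0.1116]
eef_rot: [[0.999, -0.05, 0.002], [-0.05, -0.999, -0.001], [0.002, 0.001, -1.0]]
contact_force: [-0.4, 0.2, -0.8]
gripper_width: 0.0399
finger_force: 0.0
```

```bash
python3 m.py w8 | grep -E "^\[|y  |112|119|147|152|137"
```

```text
[ 0.68297484 -0.18673459  0.11160455] 31.15
y   -14.0 -13.3 -12.6 -11.9 -11.2 -10.5  -9.8  -9.1  -8.4  -7.7  -7.0  -6.3  -5.6  -4.9  -4.2  -3.5  -2.8  -2.1  -1.4  -0.7  -0.0   0.7   1.4   2.1   2.8   3.5   4.2   4.9   5.6   6.3   7.0   7.7   8.4   9.1   9.8  10.5  11.2  11.9  12.6  13.3  14.0
ptr112   195   195   195   195   195   195   195   195   195   195   195   195   195   196   197   194   174   154   168   196   204   203   202   201   196   183   171   166   168   171   173   168   158   151   150   149   144   135   128   127   126
ptr119   198   197   197   197   197   197   197   197   198   197   198   198   198   198   198   198   185   163   166   193   204   204   204   203   199   188   181   178   181   188   197   199   199   198   199   199   199   198   199   199   199
fin137   142   161   192   199   198   198   198   198   199   199   199   199   199   200   199   174   137   167   201   207   206   200   187   184   194   199   200   200   201   201   183   140   135   174   198   201   200   200   200   200   200
fin142   146   138   171   196   199   198   198   198   195   193   194   194   194   193   191   177   152   171   200   207   205   189   173   174   181   187   188   188   188   187   170   137   138   175   196   201   200   200   200   200   201
fin147   199   200   202   203   203   203   203   203   197   195   208   210   210   210   210   210   208   197   199   207   202   179   188   207   211   210   210   211   211   195   175   185   194   200   203   203   203   202   202   202   202
fin152   202   202   202   202   202   202   203   203   184   177   204   209   208   208   208   208   207   201   202   206   204   195   190   200   208   208   208   208   207   187   174   191   202   203   203   202   202   202   202   202   202
```

It hasn't moved: that turn was all free play, about 0.42 rad. I'll go about 0.14 rad further.

{"fn": "jog_arm", "kwargs": {
  "motion": [
    [4, [0, 0, -3], 0],
    [4, [-4.6, 0, 0], 0],
    [4, [-4.5, -0.1, 0], 0],
    [4, [-4.5, 0, 0], 0],
    [4, [0, 0, 0], 0.15],
    [4, [0, 0, 0], 0.16],
    [4, [0, 0, 2.5], 0],
    [4, [0, 0, 3], 0],
    [4, [0, 0, 1], 0],
    [4, [0, 0, 0], 0]
  ]
}}

```text
time: 32.4
position: [0.5465, -0.1785, 0.0747]
eef_rot: [[0.936, -0.353, -0.0], [-0.353, -0.936, 0.0], [-0.001, -0.0, -1.0]]
contact_force: [-0.7, -0.1, 0.1]
gripper_width: 0.0402
finger_force: 0.0
```

{"fn": "jog_arm", "kwargs": {
  "motion": [
    [1, [0, 0, 0], 0],
    [1, [0, 0, 0], 0],
    [1, [0, 0, 0], 0],
    [1, [0, 0, 0], 0],
    [1, [0, 0, 0], 0],
    [1, [0, 0, 0], 0],
    [1, [0, 0, 0], 0],
    [1, [0, 0, 0], 0],
    [1, [0, 0, 0], -0.07],
    [1, [0, 0, 0], -0.07]
  ]
}}

```text
time: 33.65
position: [0.5471, -0.1785, 0.0752]
eef_rot: [[0.976, -0.216, 0.001], [-0.216, -0.976, -0.0], [0.001, -0.0, -1.0]]
contact_force: [-0.5, 1.2, 4.8]
gripper_width: 0.0158
finger_force: 30.0
```

{"fn": "jog_arm", "kwargs": {
  "motion": [
    [1, [0, 0, 0], 0],
    [1, [0, 0, 0], 0]
  ]
}}

```text
time: 33.9
position: [0.5472, -0.1785, 0.0752]
eef_rot: [[0.976, -0.218, 0.001], [-0.218, -0.976, -0.0], [0.001, -0.0, -1.0]]
contact_force: [0.8, 1.6, 4.8]
gripper_width: 0.0154
finger_force: 30.0
```

{"fn": "jog_arm", "kwargs": {
  "motion": [
    [4, [0, 0, 0], 0],
    [4, [0, 0, 0], 0],
    [4, [0, 0, 0], 0],
    [4, [0, 0, 0], 0],
    [4, [0, 0, 0], 0],
    [4, [0, 0, -1.5], 0],
    [4, [0, 0, -5], 0],
    [4, [0, 0, 0], -0.17],
    [4, [4.6, 0, 0], 0],
    [4, [4.5, 0, 0], 0]
  ]
}}

```text
time: 35.15
position: [0.639, -0.1835, 0.1415]
eef_rot: [[0.999, -0.051, 0.002], [-0.051, -0.999, -0.001], [0.002, 0.001, -1.0]]
contact_force: [-0.2, -1.0, -0.2]
gripper_width: 0.0399
finger_force: 0.0
```

{"fn": "jog_arm", "kwargs": {
  "motion": [
    [4, [4.5, 0.1, 0], 0],
    [4, [0, 0, 3], 0],
    [4, [0, 0, 0], 0],
    [4, [0, 0, 0], 0],
    [4, [0, 0, 0], 0]
  ]
}}

```text
time: 35.78
position: [0.683, -0.1867, 0.1116]
eef_rot: [[0.999, -0.05, 0.002], [-0.05, -0.999, -0.001], [0.002, 0.001, -1.0]]
contact_force: [-0.1, 0.3, 0.2]
gripper_width: 0.04
finger_force: 0.0
```

```bash
python3 m.py w9 | grep -E "^\[|y  |112|119|147|152|137"
```

```text
[ 0.68299717 -0.18669754  0.11162436] 35.825
y   -14.0 -13.3 -12.6 -11.9 -11.2 -10.5  -9.8  -9.1  -8.4  -7.7  -7.0  -6.3  -5.6  -4.9  -4.2  -3.5  -2.8  -2.1  -1.4  -0.7  -0.0   0.7   1.4   2.1   2.8   3.5   4.2   4.9   5.6   6.3   7.0   7.7   8.4   9.1   9.8  10.5  11.2  11.9  12.6  13.3  14.0
base106   196   196   196   196   196   194   191   191   193   195   196   196   196   195   189   169   160   168   178   180   180   180   179   171   157   138   120   111   111   111   111   112   112   111   111   112   112   112   112   112   112
ptr112   195   195   195   195   195   195   195   195   196   195   195   196   196   196   196   195   193   195   201   203   203   203   201   193   182   175   173   174   174   174   173   168   159   152   150   149   144   135   128   127   126
ptr119   197   198   198   198   198   198   198   197   198   198   198   198   198   198   198   197   196   197   202   204   204   204   200   191   181   179   186   195   199   199   198   198   198   198   199   199   199   199   199   199   199
fin137   142   158   191   199   198   198   
[... 266 characters left out ...]
96   193   194   194   194   194   192   178   153   168   198   207   205   190   174   174   181   187   188   187   188   187   168   136   137   173   195   201   200   200   201   200   201
fin147   199   201   202   203   202   203   203   203   198   194   207   210   210   210   210   210   209   198   198   206   203   180   187   206   211   210   210   211   211   196   174   183   193   200   203   203   203   202   202   202   202
fin152   202   202   202   202   202   202   203   203   185   176   203   209   208   208   208   208   207   200   200   206   205   195   189   199   208   208   208   208   207   189   173   190   202   203   202   202   202   202   202   202   202
```

The pointer is now within about 0.5 mm of the fin line. The knob seats at the same height on each regrip. I'll move clear and hand in.

{"fn": "jog_arm", "kwargs": {
  "motion": [
    [4, [0, 0, -3], 0],
    [4, [0, 0, -4], 0],
    [4, [0, 0, -2], 0],
    [4, [0, 0, 0], 0],
    [4, [0, 0, 0], 0]
  ]
}}

```text
time: 36.45
position: [0.6816, -0.186, 0.1978]
eef_rot: [[0.999, -0.05, -0.002], [-0.05, -0.999, 0.001], [-0.002, -0.001, -1.0]]
contact_force: [-0.3, -0.2, -0.5]
gripper_width: 0.0402
finger_force: 0.0
```

```bash
python3 -c "
from workcell import bot
print(bot.close_job())"
```

```text
the job is handed in; nothing more can be done
None
```

The job is handed in at about 36 s: the knob stands seated in the socket with the pointer about 0.5 mm past the set mark by my last wrist-camera measurement (I first wound about 1.5 mm past, then eased the knob back anticlockwise), the gripper is clear of everything, and no verdict was returned.

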